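Line up brass bushings in the fence tray and lock it

ROBOT

A 6-joint arm with a two-finger parallel gripper is mounted at the origin on the work surface. World frame = base frame: x ahead of the robot, y to its left, z up, the work surface at z = 0. Lengths are in m, angles in rad, forces in N, time in s.
With the tool pointing down it reaches from about 0.25 to 0.775 m from the base axis. Payload 4 kg.
Tool frame: the origin (TCP) lies on the centre line of the jaws, within the pads' length; the fingertips stand 25 mm ahead of it and the grasp point (between the pads) lies 6 mm ahead of it; z points along the fingers, y is the line along which they close (so a half turn about z gives the same grasp; the last joint's range is limited). The gripper opens to 94 mm and grips with 3 to 60 N. Pads are 16 mm wide; open, the fingers measure 119 mm over their backs; the gripper's body (75 mm by 177 mm) begins 78 mm behind the grasp point.
Start: joints at [-1.314, 0.087, 1.371, -0, 1.684, -0.103], TCP at [0.194, -0.515, 0.231] pointing down, gripper open.
Joint ranges: [-3.1, 3.1], [-0.76, 2.03], [0.27, 2.55], [-1.08, 4.22], [0.17, 2.65], [-2.57, 2.57]. Speed limits (rad/s): [2.79, 2.79, 3.14, 3.14, 3.14, 3.14].

INTERFACE

Orientations are given as [roll, pitch, yaw] about the fixed x, y, z axes, in that order (R = Rz(yaw) Ry(pitch) Rx(roll)).
In Python, from bench import robot, imaging gives the robot as it stands. The module is installed in compiled form; this text tells all that it offers.
- The arm moves only by the tool drive_tool, never from a script. Its argument "series" is a list of rows, each a list of 3 entries, a list of its own where there are three numbers: the finger opening in m, from 0 to 0.094, then the shift along the tool's x, y, z in m, then the turn, a rotation vector about the tool's x, y, z in rad. A call has 1 to 5 rows; each row is the pose to reach, as a shift and turn from the pose commanded when the call began, along the tool's axes at that moment; what a row does not reach only later rows make up. A row lasts 1/8 s, in which the tool goes at most 62.5 mm and 10.7 degrees, less where a joint would pass 70% of its speed; a pose out of reach is approached as far as the arm can. A call with a gripper value outside its range is refused whole. The fingers move at their own pace and stop on an object; the grip force is fixed at half the most. Time passes only in rows, so rows that repeat a pose let the fingers close. It gives the time, the measured TCP pose, the force, the opening and the grip force at its end, in the units of the state.
- robot.get_obs(): the state, without advancing time (a new reading comes with each control period).
- imaging.snapshot(name): name is "scene" or "top" or "wrist"; returns the picture (420x560x3 uint8, red, green, blue); there is no depth.
- imaging.get_calibration(name): a dict with "intrinsics" (3x3 intrinsics, pixels), "k1" (the pictures are not rectified: a ray, as slopes to the right and down, at radius r is drawn at 1 + k1 r^2 times it, then the intrinsics apply), "position" and "rotation" of the camera in the world. Camera axes: x right, y up, looking along -z (the intrinsics and any distortion apply to the point x, -y, -z); pixel columns grow to the right and rows downward; lengths in m; the calibration is good to about 2 mm. A picture is of the moment at which its call begins: read the wrist's pose just before it. get_calibration takes no time and is no camera call; for the wrist camera it gives the pose at the moment of the call.
- robot.close_job(): hands the job in; it is judged then, once.
The state is a dict: "time": time; "joint_positions": joint angles; "qvel": joint speeds; "joint_torque": joint torques, N m; "tool_pos": TCP position; "ee_rot": TCP orientation; "wrist_force": force on the tool from outside, world axes, zero at the start; "wrist_torque": the same for the moment, N m; "width": finger opening in m; "finger_force": force on a finger pad.
Only numpy, scipy, OpenCV 4.12 (cv2) and the standard library are available. Lean on these libraries where they do the work, as an engineer would, in place of code of your own. Each camera call takes 0.05 s, during which the arm holds its last target. There are 200 camera calls.

TASK

Lift the tray by its bar handle so that the five loose brass bushings slide down against the fence, and lower the tray gently until it lies flat, without letting it drop; if a bushing is caught behind others, push it home between them, so that all five stand in a single row, every one touching the fence. Then turn the cam knob clockwise until its sprung pin drops into the notch, so that the tray is locked down, and leave the other things on the bench where they are.

Things in the scene. Friction and masses are not known exactly. Their poses are not given: they have to be found in the camera images.
- tray (a joint): tilt of the shallow aluminium tray, rad: 0 = flat on its base (start), growing as the bar handle on the robot's side is lifted, to a stop at 0.62. It turns about a fixed level hinge under its far edge and falls back if let go; lifting takes 4 N at the bar. Inside: 157 mm (bar side to fence) by 170 mm (along the fence); rims 12 mm above its floor, 40 mm above the bench.
- bar_mid (a point): middle of the tray's handle: round steel bar, 10 mm thick, 90 mm long, 47 mm out from the tray's near rim, axis 44 mm above the bench with the tray flat. Axes turn with the tray: y along the bar, x from bar to fence. The hinge line is parallel to the bar, 222 mm ahead of this point along x and 22 mm below it along z. The bar turns freely between fingers that stay upright.
- fence_mid (a point): foot of the fence's inner face, half-way along it, at the level of the tray's floor. The fence is the steel strip, 14 mm high and 170 mm long inside, on the tray's far side, above the hinge. Axes turn with the tray: x out through the fence, y along it, z up from the floor.
- bushing0_mid (a point): centre of one of five like turned brass bushings: upright cylinder, 24 mm across, 16 mm high, 50 g, loose in the tray; its centre is 12 mm from the fence's face when it touches the fence. They slide at a tilt of 0.24 to 0.38 rad (friction varies); one often comes to rest behind two others and stays there; pushed from behind with a few N, it wedges them apart and goes home.
- bushing1_mid (a point): centre of another of the five like turned brass bushings: upright cylinder, 24 mm across, 16 mm high, 50 g, loose in the tray; its centre is 12 mm from the fence's face when it touches the fence. They slide at a tilt of 0.24 to 0.38 rad (friction varies); one often comes to rest behind two others and stays there; pushed from behind with a few N, it wedges them apart and goes home.
- bushing2_mid (a point): centre of another of the five like turned brass bushings: upright cylinder, 24 mm across, 16 mm high, 50 g, loose in the tray; its centre is 12 mm from the fence's face when it touches the fence. They slide at a tilt of 0.24 to 0.38 rad (friction varies); one often comes to rest behind two others and stays there; pushed from behind with a few N, it wedges them apart and goes home.
- bushing3_mid (a point): centre of another of the five like turned brass bushings: upright cylinder, 24 mm across, 16 mm high, 50 g, loose in the tray; its centre is 12 mm from the fence's face when it touches the fence. They slide at a tilt of 0.24 to 0.38 rad (friction varies); one often comes to rest behind two others and stays there; pushed from behind with a few N, it wedges them apart and goes home.
- bushing4_mid (a point): centre of another of the five like turned brass bushings: upright cylinder, 24 mm across, 16 mm high, 50 g, loose in the tray; its centre is 12 mm from the fence's face when it touches the fence. They slide at a tilt of 0.24 to 0.38 rad (friction varies); one often comes to rest behind two others and stays there; pushed from behind with a few N, it wedges them apart and goes home.
- knob_grip (a point): centre of the cam lock's black bar-shaped knob, on its vertical axis, 75 mm above the bench, beside the tray on the robot's right. The bar is 52 mm long (x axis), 12 mm thick (y), 40 mm high (52 to 92 mm above the bench). Under its +x half a flat steel claw, 56 mm long from the axis, top 50 mm above the bench, turns with it; below that a cam disc 60 mm across with one notch in its rim.
- cam_knob (a joint): turn of the knob, rad, growing clockwise seen from above, against light friction; it stays where it is left. The notch lies 2 to 2.7 rad clockwise of the start, more than one grasp can turn. There the claw lies over a lug on the tray's side and holds the tray down.
- pin (a joint): travel in m of the sprung steel pin pressed on the cam's rim from the robot's right: about 0 while it rides on the rim, about 0.006 once dropped into the notch; it then blocks further turning, and the collar on its tail stands 6 mm nearer its guide block.
- dish_a: open round brass dish, 56 mm across, 18 mm high, on the bench beside the fixture (bystander; origin under its centre)
- dish_b: second such brass dish (bystander)
- gauge_block: small bright steel gauge block 35 x 20 x 10 mm lying on the fixture's base plate beyond the knob (bystander; origin under its centre)
- screwdriver: screwdriver about 170 mm long lying on the bench left of the fixture (bystander)
- loupe: black conical eye loupe, 34 mm across, 30 mm high (bystander; origin under its centre)
- jar: closed jar 52 mm across, 60 mm high (bystander; origin under its centre)
- carton: cardboard carton 60 x 80 x 50 mm (bystander; origin under its centre)

How it is judged:
By the outcome, as a careful person would: the job done as asked, in the order asked, and still so for the second after the job is handed in, with the robot touching nothing.
It also fails if it takes over 72 s, if anything falls off the work surface, if the arm or the gripper's body presses on something with over 40 N, if the wrist force passes 120 N, or if a joint passes its speed limit or range.

## Working session

There is one attempt and no reset: what is moved stays moved. The work goes in short steps, Python scripts to look and compute and a tool call to move; the robot and the scene stay as the last step left them, time stands still between calls to the robot, and variables do not carry over. Pictures are saved under pics/ and viewed, at most 10 in all, crops included, and the job is handed in when it is done.

Besides the shell and the picture viewer there is one more tool, called in YAML: its name, and indented under it one key for each argument. drive_tool: Moves the arm, as the interface text tells. Its arguments: {"type":"object","properties":{"series":{"type":"array"}},"required":["series"]}

```bash
mkdir -p pics
cat > h.py <<'E'
import numpy as np, cv2
from bench import robot, imaging
from scipy.spatial.transform import Rotation as R
def save(name,fn):
    c=imaging.get_calibration(name); im=imaging.snapshot(name)
    cv2.imwrite('pics/'+fn,im[:,:,::-1]); return im,c
def ray(c,u,v):
    K=np.array(c['intrinsics']);k1=c['k1']
    d=np.array([(u-K[0,2])/K[0,0],(v-K[1,2])/K[1,1]]);s=d.copy()
    for _ in range(20): s=d/(1+k1*(s@s))
    r=np.array(c['rotation'])@np.array([s[0],-s[1],-1]); return np.array(c['position']),r
def onz(c,u,v,z):
    p,r=ray(c,u,v); return p+r*(z-p[2])/r[2]
def proj(c,P):
    q=np.array(c['rotation']).T@(np.array(P)-np.array(c['position'])); s=np.array([q[0],-q[1]])/-q[2]
    s=s*(1+c['k1']*(s@s)); K=np.array(c['intrinsics']); return K[0,0]*s[0]+K[0,2],K[1,1]*s[1]+K[1,2]
E
python3 - <<'E'
from h import *
o=robot.get_obs(); print({k:np.round(v,3) for k,v in o.items()})
for n in('scene','top'):
    im,c=save(n,n+'0.png'); print(n,c['position'],np.round(c['rotation'],3).tolist(),c['intrinsics'],c['k1'])
E
```

```text
{'time': np.float64(0.0), 'joint_positions': array([-1.314,  0.088,  1.372, -0.   ,  1.684, -0.103]), 'qvel': array([-0.001,  0.001,  0.001,  0.001,  0.001,  0.001]), 'joint_torque': array([-1.0000e-03, -3.4019e+01, -3.0243e+01,  7.2000e-02,  3.3000e-02,
       -0.0000e+00]), 'tool_pos': array([ 0.194, -0.514,  0.229]), 'ee_rot': array([-3.139, -0.   ,  0.36 ]), 'wrist_force': array([0.527, 0.614, 0.677]), 'wrist_torque': array([ 0.025,  0.06 , -0.035]), 'finger_force': np.float64(0.0), 'width': np.float64(0.094)}
scene [ 1.29986401 -0.4191763   0.69911232] [0.923, 0.006, 0.959] [[517.38754888   0.         278.26095497]
 [  0.         517.38754888 205.20122995]
 [  0.           0.           1.        ]] -0.032438658661882086
top [0.49705305 0.06956738 0.91673085] [0.096, 0.009, -1.56] [[420.20842177   0.         271.55932582]
 [  0.         420.20842177 214.95939898]
 [  0.           0.           1.        ]] -0.08734175778044634
```

Add to h.py:
```python
_g=imaging.get_calibration
def save(name,fn):
    c=dict(_g(name)); c['rotation']=R.from_euler('xyz',c['rotation']).as_matrix(); im=imaging.snapshot(name)
    cv2.imwrite('pics/'+fn,im[:,:,::-1]); return im,c
def cal(name):
    c=dict(_g(name)); c['rotation']=R.from_euler('xyz',c['rotation']).as_matrix(); return c
```

```text
(no output)
```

View pics/top0.png

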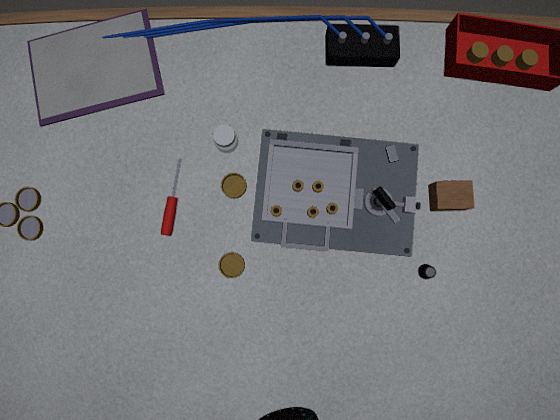

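View pics/scene0.png

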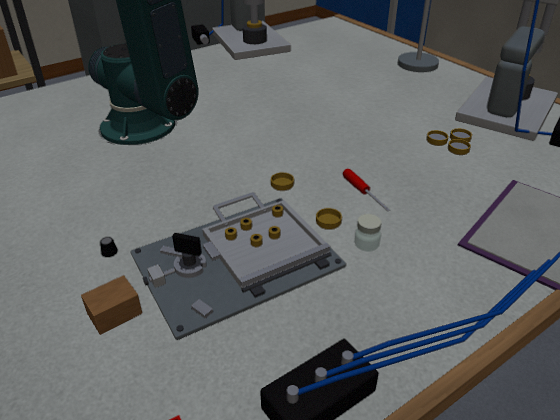

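Run:
```python
from h import *
im=cv2.imread('pics/top0.png'); cv2.imwrite('pics/top0c.png',cv2.resize(im[120:265,245:445],None,fx=4,fy=4,interpolation=cv2.INTER_CUBIC))
```

```text
(no output)
```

View pics/top0c.png

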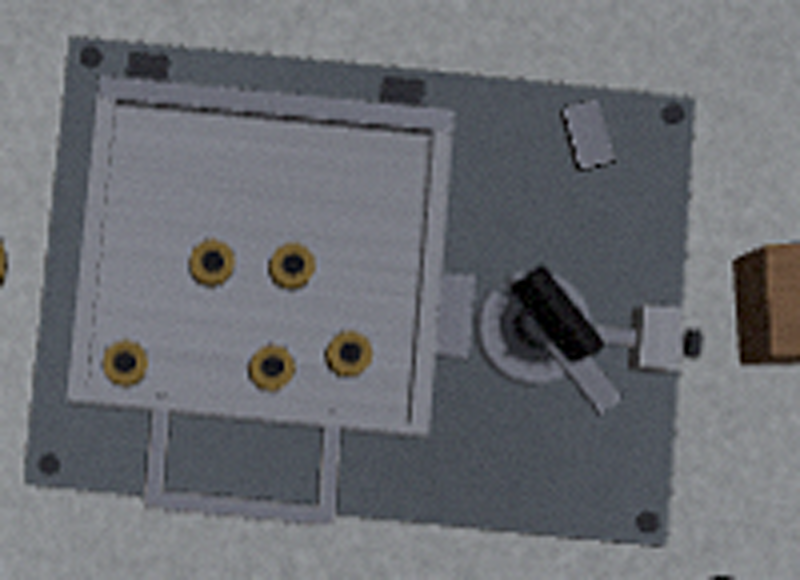

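Run:
```python
from h import *
c=cal('top'); f=lambda u,v,z: np.round(onz(c,245+u/4,120+v/4,z)*1000,1)
a,b=f(153,501,.044),f(333,515,.044); print('bar',a,b,(a+b)/2,np.hypot(*(a-b)[:2]),np.degrees(np.arctan2(*(a-b)[:2][::1])))
for p in [(103,82),(455,113),(430,433),(68,402)]: print('rim',f(*p,.04))
for p in [(212,262),(293,265),(125,362),(272,367),(350,352)]: print('bush',f(*p,.044))
print('disc',f(537,323,.04)); print('clawtip',f(609,404,.05))
for p in [(541,264),(605,348),(577,362),(513,287)]: print('knobtop',f(*p,.092))
print('fence inner',f(117,100,.042),f(432,131,.042))
print('pin',f(692,343,.04),f(640,340,.04))
cs=cal('scene'); 
for z in(.052,.092):print(z,proj(cs,[.5,-.2,z]))
im=cv2.imread('pics/scene0.png'); cv2.imwrite('pics/s0c.png',cv2.resize(im[180:320,120:320],None,fx=4,fy=4,interpolation=cv2.INTER_CUBIC))
```

```text
bar [518.   53.8  44. ] [511.7 -39.5  44. ] [514.85   7.15  44.  ] 93.51245906295054 3.862982871505054
rim [741.2  82.3  40. ]
rim [ 726.4 -105.9   40. ]
rim [555.  -90.9  40. ]
rim [569.4  98.7  40. ]
bush [643.6  23.9  44. ]
bush [642.5 -18.7  44. ]
bush [590.3  69.1  44. ]
bush [588.5  -7.7  44. ]
bush [596.8 -48.5  44. ]
disc [ 613.7 -148.1   40. ]
clawtip [ 570.3 -182.9   50. ]
knobtop [ 636.4 -137.7   92. ]
knobtop [ 594.7 -169.1   92. ]
knobtop [ 587.5 -154.9   92. ]
knobtop [ 624.7 -123.4   92. ]
fence inner [730.8  74.7  42. ] [715.9 -93.1  42. ]
pin [ 604.  -230.9   40. ] [ 605.3 -203.    40. ]
0.052 (np.float64(137.70848445166314), np.float64(228.95563939603278))
0.092 (np.float64(134.16106629426145), np.float64(212.89991574465506))
```

View pics/s0c.png

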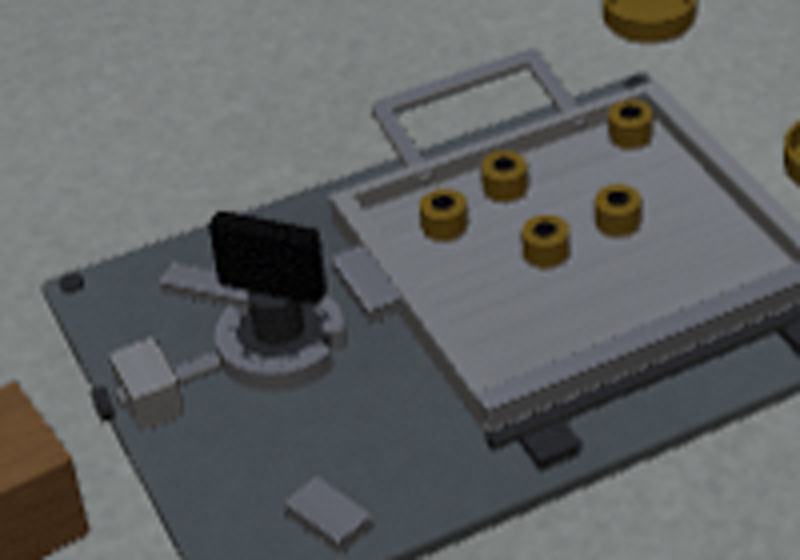

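```bash
cat >> h.py <<'E'
def go(x,y,z,psi,cur=None):
    """shift & rotvec in tool axes to reach TCP target, tool down, yaw psi deg"""
    if cur is None:
        o=robot.get_obs(); p=np.array(o['tool_pos']); r=R.from_euler('xyz',o['ee_rot'])
    else: p=np.array(cur[:3]); r=R.from_euler('xyz',[np.pi,0,np.radians(cur[3])])
    T=R.from_euler('xyz',[np.pi,0,np.radians(psi)])
    print('shift',np.round(r.inv().apply(np.array([x,y,z])-p),4).tolist(),'turn',np.round((r.inv()*T).as_rotvec(),4).tolist())
E
python3 -c "
from h import *
go(.515,.007,.15,85.2)"
```

```text
shift [0.4844, -0.3746, 0.0803] turn [-0.0016, -0.0013, -1.1272]
```

drive_tool:
  series:
    - [0.045,[0.484,-0.375,0.08],[0,0,-1.127]]
    - [0.045,[0.484,-0.375,0.08],[0,0,-1.127]]
    - [0.045,[0.484,-0.375,0.08],[0,0,-1.127]]
    - [0.045,[0.484,-0.375,0.08],[0,0,-1.127]]
    - [0.045,[0.484,-0.375,0.08],[0,0,-1.127]]

```text
time: 0.72
tool_pos: [0.3566, -0.249, 0.1894]
ee_rot: [3.142, -0.0, 1.303]
wrist_force: [0.9, 0.0, -0.3]
width: 0.0477
finger_force: 0.0
```

```bash
python3 -c "
from h import *
o=robot.get_obs();print(o['time'],o['tool_pos'],o['ee_rot'],o['width'],o['qvel'])
go(.515,.007,.10,85.2)"
```

```text
0.725 [ 0.35659653 -0.24899526  0.18938585] [ 3.14156661e+00 -1.33572001e-04  1.30296586e+00] 0.04766050525996775 [ 1.10418355 -0.11581612  0.23104074  0.00159276 -0.11677787 -0.39451426]
shift [0.2888, 0.085, 0.0894] turn [0.0, -0.0001, -0.1841]
```

drive_tool:
  series:
    - [0.045,[0.289,0.085,0.089],[0,0,-0.184]]
    - [0.045,[0.289,0.085,0.089],[0,0,-0.184]]
    - [0.045,[0.289,0.085,0.089],[0,0,-0.184]]
    - [0.045,[0.289,0.085,0.089],[0,0,-0.184]]
    - [0.045,[0.289,0.085,0.089],[0,0,-0.184]]

```text
time: 1.35
tool_pos: [0.5157, 0.0049, 0.1006]
ee_rot: [-3.141, 0.0, 1.482]
wrist_force: [1.5, -1.4, 0.5]
width: 0.0447
finger_force: 0.0
```

Run:
```python
from h import *
im,c=save('wrist','w1.png'); print(c['position'])
go(.515,.007,.05,85.2)
print(proj(c,[.515,.007,.044]))
```

```text
[0.52338719 0.08062869 0.2539863 ]
shift [-0.0047, -0.0014, 0.0475] turn [-0.0026, -0.0061, -0.0005]
(np.float64(273.0051909765915), np.float64(228.1634673563795))
```

View pics/w1.png

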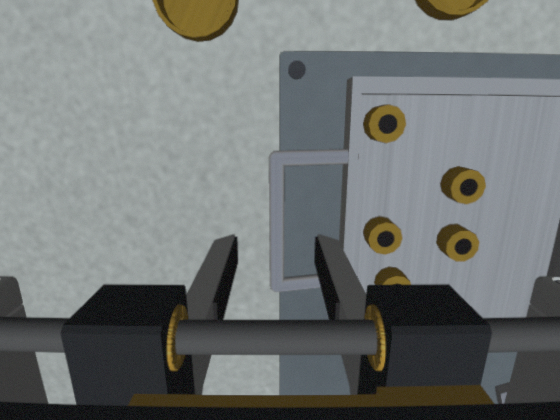

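drive_tool:
  series:
    - [0.045,[0,0.001,0.03],[0,0,0]]
    - [0.045,[0,0.001,0.05],[0,0,0]]
    - [0.0,[0,0.001,0.05],[0,0,0]]
    - [0.0,[0,0.001,0.05],[0,0,0]]
    - [0.0,[0,0.001,0.05],[0,0,0]]

```text
time: 2.02
tool_pos: [0.517, 0.0026, 0.0528]
ee_rot: [3.139, 0.0, 1.481]
wrist_force: [0.8, -0.6, 0.4]
width: 0.0184
finger_force: 0.0
```

Run:
```python
from h import *
o=robot.get_obs();print(o['tool_pos'],o['ee_rot'],o['wrist_force'],o['width'],o['finger_force'])
for t in (.04,.08,.12,.16,.2,.24,.28,.32,.36,.40,.44,.48,.52): print(t,np.round([1000*(222-222*np.cos(t)+22*np.sin(t))/1000,222*np.sin(t)+22*np.cos(t)-22],1))
```

```text
[0.51701128 0.00261486 0.05278507] [3.13912280e+00 9.62410660e-05 1.48087494e+00] [ 0.80453009 -0.60806326  0.44058192] 0.01838758508882025 0.0
0.04 [1.1 8.9]
0.08 [ 2.5 17.7]
0.12 [ 4.2 26.4]
0.16 [ 6.3 35.1]
0.2 [ 8.8 43.7]
0.24 [11.6 52.1]
0.28 [14.7 60.5]
0.32 [18.2 68.7]
0.36 [22.  76.8]
0.4 [26.1 84.7]
0.44 [30.5 92.5]
0.48 [ 35.2 100. ]
0.52 [ 40.3 107.4]
```

drive_tool:
  series:
    - [0.0,[0,0,0],[0,0,0]]
    - [0.0,[0,0,0],[0,0,0]]
    - [0.0,[0,0.001,-0.009],[0,0,0]]
    - [0.0,[0,0.0025,-0.018],[0,0,0]]
    - [0.0,[0,0.0053,-0.031],[0,0,0]]

```text
time: 2.65
tool_pos: [0.5208, 0.0024, 0.0821]
ee_rot: [-3.139, 0.0, 1.481]
wrist_force: [-0.0, -0.3, -4.2]
width: 0.0089
finger_force: 30.0
```

drive_tool:
  series:
    - [0.0,[0,0.003,-0.0125],[0,0,0]]
    - [0.0,[0,0.006,-0.0215],[0,0,0]]
    - [0.0,[0,0.0092,-0.0295],[0,0,0]]
    - [0.0,[0,0.0128,-0.038],[0,0,0]]
    - [0.0,[0,0.0165,-0.046],[0,0,0]]

```text
time: 3.28
tool_pos: [0.5369, 0.001, 0.1286]
ee_rot: [-3.138, 0.0, 1.481]
wrist_force: [-4.5, -1.1, -2.5]
width: 0.0089
finger_force: 30.0
```

Run:
```python
from h import *
o=robot.get_obs();print(o['tool_pos'],o['ee_rot'],o['wrist_force'],o['wrist_torque'],o['width'],o['finger_force'])
```

```text
[0.53687639 0.00102572 0.12864572] [-3.13840590e+00  3.53129421e-04  1.48134501e+00] [-4.53488464 -1.13501305 -2.51399167] [-0.27349086  1.06634184  0.03679324] 0.008874242441511476 30.00018060207367
```

drive_tool:
  series:
    - [0.0,[0,0.004,-0.008],[0,0,0]]
    - [0.0,[0,0.0085,-0.0157],[0,0,0]]
    - [0.0,[0,0.0133,-0.0232],[0,0,0]]
    - [0.0,[0,0.0183,-0.0306],[0,0,0]]
    - [0.0,[0,0.0183,-0.0306],[0,0,0]]

```text
time: 3.9
tool_pos: [0.5555, -0.0006, 0.1613]
ee_rot: [-3.14, 0.0, 1.481]
wrist_force: [-7.1, -2.2, 2.8]
width: 0.0086
finger_force: 30.0
```

Run:
```python
from h import *
im,c=save('top','t2.png');im2,c2=save('scene','s2.png')
o=robot.get_obs();print(o['tool_pos'],o['wrist_force'])
a=cv2.resize(im[120:265,245:445],None,fx=2.9,fy=2.9);b=cv2.resize(im2[160:320,120:340],None,fx=2.6,fy=2.6)
b=b[:a.shape[0]] if b.shape[0]>a.shape[0] else cv2.copyMakeBorder(b,0,a.shape[0]-b.shape[0],0,0,0)
w=np.hstack([a,b]); print(w.shape); w=cv2.resize(w,(800,int(800*w.shape[0]/w.shape[1]))); cv2.imwrite('pics/c2.png',w[:,:,::-1])
```

```text
[ 0.55528956 -0.0005731   0.16091142] [-7.52169661 -0.07719369  3.81065286]
(420, 1152, 3)
```

View pics/c2.png

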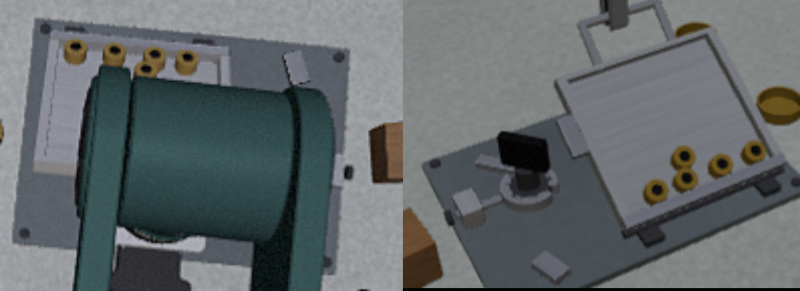

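drive_tool:
  series:
    - [0.0,[0,-0.0075,0.0111],[0,0,0]]
    - [0.0,[0,-0.0142,0.0227],[0,0,0]]
    - [0.0,[0,-0.0203,0.0346],[0,0,0]]
    - [0.0,[0,-0.0256,0.0469],[0,0,0]]
    - [0.0,[0,-0.0301,0.0595],[0,0,0]]

```text
time: 4.62
tool_pos: [0.5258, 0.002, 0.1005]
ee_rot: [-3.142, 0.0, 1.481]
wrist_force: [-6.0, -1.3, -0.7]
width: 0.0086
finger_force: 30.0
```

drive_tool:
  series:
    - [0.0,[0,-0.0033,0.0107],[0,0,0]]
    - [0.0,[0,-0.006,0.0215],[0,0,0]]
    - [0.0,[0,-0.0077,0.0302],[0,0,0]]
    - [0.0,[0,-0.0091,0.039],[0,0,0]]
    - [0.0,[0,-0.0097,0.0435],[0,0,0]]

```text
time: 5.25
tool_pos: [0.5164, 0.0028, 0.0562]
ee_rot: [-3.141, 0.0, 1.481]
wrist_force: [-5.2, -1.3, -1.5]
width: 0.0085
finger_force: 30.0
```

drive_tool:
  series:
    - [0.0,[0,-0.0002,0.0022],[0,0,0]]
    - [0.0,[0,-0.0003,0.0044],[0,0,0]]
    - [0.0,[0,-0.0003,0.0055],[0,0,0]]
    - [0.0,[0,-0.0003,0.0055],[0,0,0]]

```text
time: 5.75
tool_pos: [0.5161, 0.0029, 0.0525]
ee_rot: [-3.141, 0.0, 1.481]
wrist_force: [-8.6, -1.8, 6.4]
width: 0.0087
finger_force: 30.0
```

Run:
```python
from h import *
o=robot.get_obs();print(o['time'],o['tool_pos'],o['ee_rot'],o['wrist_force'],o['wrist_torque'],o['width'],o['finger_force'])
```

```text
5.75 [0.5160745  0.00287932 0.05249614] [-3.14126042e+00  4.05335088e-04  1.48144836e+00] [-8.59718178 -1.77432437  6.39033587] [-0.26795393  1.40124794  0.02627889] 0.008726717791946382 30.005950033664703
```

drive_tool:
  series:
    - [0.03,[0,0,0],[0,0,0]]
    - [0.045,[0,0,0],[0,0,0]]
    - [0.045,[0,0,0],[0,0,0]]
    - [0.045,[0,0,-0.04],[0,0,0]]
    - [0.0,[0,0,-0.1],[0,0,0]]

```text
time: 6.38
tool_pos: [0.515, 0.0032, 0.1494]
ee_rot: [-3.137, -0.0, 1.481]
wrist_force: [1.0, 0.1, 0.4]
width: 0.0379
finger_force: 0.0
```

drive_tool:
  series:
    - [0.0,[-0.03,-0.06,-0.04],[0,0,0]]
    - [0.0,[-0.03,-0.12,-0.06],[0,0,0]]
    - [0.0,[-0.03,-0.15,-0.06],[0,0,0]]
    - [0.0,[-0.03,-0.15,-0.06],[0,0,0]]

```text
time: 6.88
tool_pos: [0.3633, -0.0134, 0.2121]
ee_rot: [3.136, 0.0, 1.481]
wrist_force: [1.4, 0.2, -0.3]
width: 0.0008
finger_force: 0.0
```

Run:
```python
from h import *
im,c=save('top','t3.png')
o=robot.get_obs();print(o['time'],o['tool_pos'],o['wrist_force'])
hsv=cv2.cvtColor(im,cv2.COLOR_RGB2HSV)
m=cv2.inRange(hsv,(12,110,50),(32,255,255)); m[:,:262]=0;m[:,358:]=0;m[:135]=0;m[230:]=0
n,l,s,ct=cv2.connectedComponentsWithStats(m)
for i in range(1,n):
    if s[i,4]>8: print(s[i],np.round(onz(c,*ct[i],.04)*1000,1))
w=cv2.resize(im[120:265,245:445],None,fx=4,fy=4,interpolation=cv2.INTER_CUBIC);cv2.imwrite('pics/c3.png',w[:,:,::-1])
```

```text
6.925 [ 0.36427641 -0.01346331  0.21145649] [0.25010183 0.43747277 0.12694721]
[277 146  10  11  68] [718.9  59.5  40. ]
[296 148  10  11  66] [715.1  18.7  40. ]
[310 149  16  21 139] [700.8 -18.1  40. ]
[331 151  11  11  70] [708.8 -57.4  40. ]
```

View pics/c3.png

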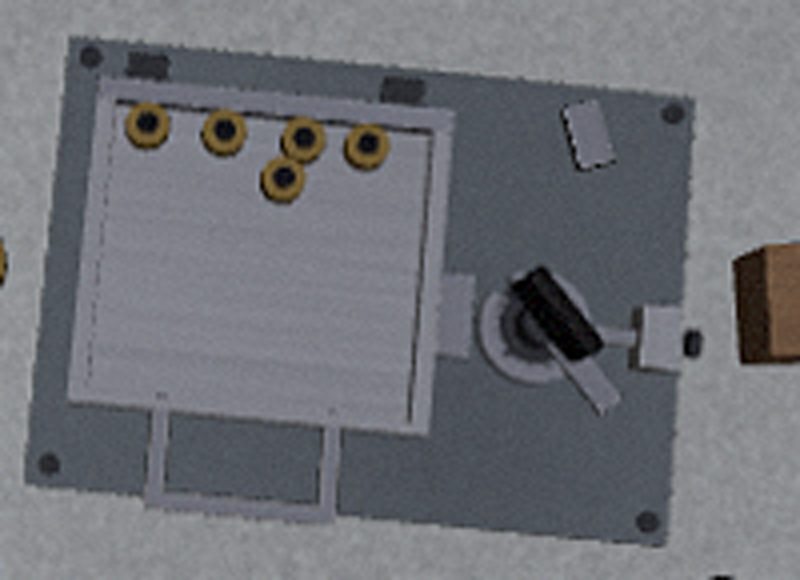

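Run:
```python
from h import *
c=cal('top'); f=lambda u,v,z: onz(c,245+u/4,120+v/4,z)*1000
P=np.array([f(u,v,.044) for u,v in [(148,122.5),(225,130),(303,136.5),(368,145),(283,179)]])[:,:2]
print(np.round(P,1)); k=np.polyfit(P[:4,1],P[:4,0],1); print('slope',k, 'yaw',-np.degrees(np.arctan(k[0])))
th=-np.arctan(k[0]); X=np.array([np.cos(th),np.sin(th)]);Y=np.array([-X[1],X[0]])
print('tray coords',np.round(np.c_[P@X,P@Y],1))
row=(P[:4]@X).mean(); v=P[4]@Y; u=P[4]@X
for nm,uu in(('start',u-12-12.5-18),('contact',u-24.5),('end',row-24.5)): print(nm,np.round(uu*X+v*Y,1))
S=(u-12-12.5-18)*X+v*Y; go(S[0]/1000,S[1]/1000,.10,np.degrees(th)+90)
```

```text
[[718.2  58.2]
 [714.5  17.3]
 [711.5 -24.1]
 [707.3 -58.6]
 [688.4 -13.4]]
slope [9.08316801e-02 7.13043650e+02] yaw -5.190029921062212
tray coords [[710.  122.9]
 [710.   81.9]
 [710.7  40.4]
 [709.7   5.7]
 [686.8  48.9]]
start [646.1  -9.6]
contact [664.  -11.2]
end [687.2 -13.3]
shift [0.0291, 0.2799, 0.1126] turn [0.0041, 0.0002, 0.0009]
```

drive_tool:
  series:
    - [0.0,[0.029,0.06,0.0],[0,0,0]]
    - [0.0,[0.029,0.12,0.03],[0,0,0]]
    - [0.0,[0.029,0.18,0.06],[0,0,0]]
    - [0.0,[0.029,0.24,0.09],[0,0,0]]
    - [0.0,[0.029,0.28,0.113],[0,0,0]]

```text
time: 7.55
tool_pos: [0.648, -0.0095, 0.0951]
ee_rot: [-3.141, -0.0, 1.482]
wrist_force: [1.3, -0.8, 1.7]
width: 0.0003
finger_force: 0.0
```

drive_tool:
  series:
    - [0.0,[0,0,0.01],[0,0,0]]
    - [0.0,[0,0,0.01],[0,0,0]]

```text
time: 7.8
tool_pos: [0.6442, -0.0093, 0.085]
ee_rot: [-3.137, -0.0, 1.481]
wrist_force: [0.4, 0.2, -0.9]
width: 0.0003
finger_force: 0.0
```

Run:
```python
from h import *
o=robot.get_obs();print(o['time'],o['tool_pos'],o['ee_rot'],o['wrist_force'],o['width'])
go(.6461,-.0096,.058,84.8)
```

```text
7.8 [ 0.64420003 -0.0093199   0.08499264] [-3.13675987e+00 -1.19567935e-04  1.48149526e+00] [ 0.39837106  0.19304396 -0.87764677] 0.0003061359757872699
shift [-0.0001, 0.002, 0.027] turn [-0.0048, -0.0001, 0.0015]
```

drive_tool:
  series:
    - [0.0,[0,0,0.014],[0,0,0]]
    - [0.0,[0,0,0.026],[0,0,0]]
    - [0.0,[0,0,0.026],[0,0,0]]
    - [0.0,[0,0.008,0.026],[0,0,0]]
    - [0.0,[0,0.016,0.026],[0,0,0]]

```text
time: 8.43
tool_pos: [0.6619, -0.0112, 0.0629]
ee_rot: [3.14, 0.0, 1.481]
wrist_force: [0.1, -0.1, 0.4]
width: 0.0005
finger_force: 0.0
```

drive_tool:
  series:
    - [0.0,[0.001,0.005,0],[0,0,0]]
    - [0.0,[0.002,0.01,0],[0,0,0]]
    - [0.0,[0.003,0.014,0],[0,0,0]]
    - [0.0,[0.004,0.018,0],[0,0,0]]
    - [0.0,[0.004,0.018,0],[0,0,0]]

```text
time: 9.05
tool_pos: [0.6732, -0.0069, 0.0617]
ee_rot: [-3.125, -0.001, 1.482]
wrist_force: [-16.2, 2.5, 10.5]
width: 0.0004
finger_force: 9.4
```

Run:
```python
from h import *
o=robot.get_obs();print(o['time'],o['tool_pos'],o['ee_rot'],o['wrist_force'],o['width'])
im,c=save('wrist','w4.png');cv2.imwrite('pics/x.png',im[:,:,::-1])
im,c=save('scene','s4.png')
w=cv2.resize(im[180:320,120:340],None,fx=3.6,fy=3.6,interpolation=cv2.INTER_CUBIC);cv2.imwrite('pics/c4.png',w[:,:,::-1])
```

```text
9.05 [ 0.67318126 -0.00688276  0.06174466] [-3.12549498e+00 -1.32822749e-03  1.48208153e+00] [-16.18844452   2.48294855  10.53897926] 0.0003539880815261123
```

View pics/c4.png

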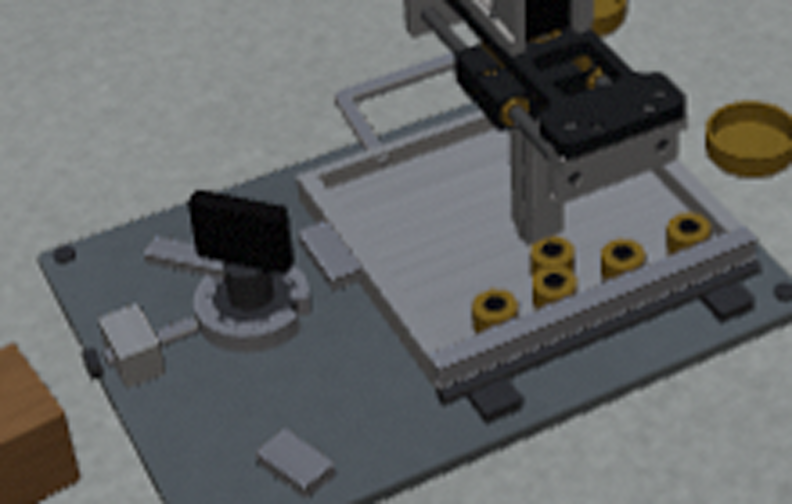

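Run:
```python
from h import *
c=cal('scene'); th=np.radians(-5.19)
X=np.array([np.cos(th),np.sin(th)]);Y=np.array([-X[1],X[0]])
for u,v in [(689,227),(624,254),(554,280),(495,303),(553,249)]:
    p=onz(c,120+u/3.6,180+v/3.6,.044)[:2]*1000; print(np.round(p,1),np.round([p@X,p@Y],1))
```

```text
[723.6  57.8] [715.5 123. ]
[720.8  17. ] [716.3  82.1]
[715.9 -24.1] [715.1  40.8]
[712.6 -58.2] [714.9   6.5]
[696. -11.] [694.2  52. ]
```

drive_tool:
  series:
    - [0.0,[0,-0.012,0],[0,0,0]]
    - [0.0,[0,-0.025,0],[0,0,0]]
    - [0.0,[0,-0.025,-0.05],[0,0,0]]

```text
time: 9.52
tool_pos: [0.6492, -0.006, 0.1056]
ee_rot: [-3.128, 0.0, 1.481]
wrist_force: [0.6, -0.2, 0.3]
width: 0.0005
finger_force: 0.0
```

drive_tool:
  series:
    - [0.0,[-0.027,0.033,0],[0,0,0]]
    - [0.0,[-0.027,0.033,0.02],[0,0,0]]
    - [0.0,[-0.027,0.033,0.044],[0,0,0]]
    - [0.0,[-0.027,0.033,0.044],[0,0,0]]

```text
time: 10.02
tool_pos: [0.6814, -0.0355, 0.0631]
ee_rot: [-3.133, -0.001, 1.481]
wrist_force: [0.3, 0.3, -0.3]
width: 0.0003
finger_force: 0.0
```

drive_tool:
  series:
    - [0.0,[0.005,0,0],[0,0,0]]
    - [0.0,[0.009,0,0],[0,0,0]]
    - [0.0,[0.013,0,0],[0,0,0]]
    - [0.0,[0.016,0,0],[0,0,0]]
    - [0.0,[0.016,0,0],[0,0,0]]

```text
time: 10.65
tool_pos: [0.6868, -0.02, 0.0691]
ee_rot: [3.14, -0.0, 1.482]
wrist_force: [-0.4, 0.1, 3.3]
width: 0.0005
finger_force: 1.8
```

drive_tool:
  series:
    - [0.0,[-0.005,-0.005,0],[0,0,0]]
    - [0.0,[-0.005,-0.03,0],[0,0,0]]
    - [0.0,[0.01,-0.035,0],[0,0,0]]
    - [0.0,[0.019,-0.035,0],[0,0,0]]
    - [0.0,[0.019,-0.035,0],[0,0,0]]

```text
time: 11.28
tool_pos: [0.6535, 0.0028, 0.0678]
ee_rot: [3.141, -0.0, 1.483]
wrist_force: [0.5, -0.1, -0.1]
width: 0.0004
finger_force: 0.0
```

```bash
cat > bs.py <<'E'
from h import *
th=np.radians(-5.19); X=np.array([np.cos(th),np.sin(th)]);Y=np.array([-X[1],X[0]])
o=robot.get_obs();p=np.array(o['tool_pos'])[:2]*1000;print(o['time'],o['tool_pos'],'uv',p@X,p@Y,o['wrist_force'])
im,c=save('scene','s5.png')
hsv=cv2.cvtColor(im,cv2.COLOR_RGB2HSV); m=cv2.inRange(hsv,(0,0,0),(179,255,45)) # dark bores
br=cv2.inRange(hsv,(12,110,50),(32,255,255)); br[:,:200]=0;br[:,318:]=0;br[:215]=0;br[290:]=0
reg=cv2.morphologyEx(br,cv2.MORPH_CLOSE,np.ones((5,5),np.uint8)); d=cv2.bitwise_and(reg,cv2.bitwise_not(br))
n,l,s,ct=cv2.connectedComponentsWithStats(d)
for i in range(1,n):
    if s[i,4]>=6:
        q=onz(c,*ct[i],.044)[:2]*1000; print(s[i,4],np.round(ct[i],1),np.round([q@X,q@Y],1))
cv2.imwrite('pics/c5.png',cv2.resize(im[180:320,120:340],None,fx=3.6,fy=3.6,interpolation=cv2.INTER_CUBIC)[:,:,::-1])
E
python3 bs.py
```

```text
11.275 [0.65345776 0.00281813 0.06780687] uv 650.5237897606231 61.91756008149092 [ 0.51026333 -0.13438326 -0.07059069]
16 [310.8 242.3] [713.1 123.2]
18 [274.3 247.6] [690.8  55.3]
19 [292.4 249.6] [713.1  82.1]
18 [273.3 257.4] [713.6  40.3]
16 [256.9 263.9] [713.7   6. ]
8 [265.5 264.5] [723.   18.7]
```

drive_tool:
  series:
    - [0.0,[-0.006,0,0.007],[0,0,0]]
    - [0.0,[-0.006,0,0.007],[0,0,0]]
    - [0.0,[-0.006,0.01,0.007],[0,0,0]]
    - [0.0,[-0.005,0.015,0.007],[0,0,0]]
    - [0.0,[-0.004,0.02,0.007],[0,0,0]]

```text
time: 11.95
tool_pos: [0.6731, -0.0041, 0.061]
ee_rot: [3.141, 0.0, 1.481]
wrist_force: [-0.2, -0.8, 0.5]
width: 0.0004
finger_force: 0.2
```

drive_tool:
  series:
    - [0.0,[0.001,0.004,0],[0,0,0]]
    - [0.0,[0.002,0.008,0],[0,0,0]]
    - [0.0,[0.003,0.011,0],[0,0,0]]
    - [0.0,[0.004,0.014,0],[0,0,0]]
    - [0.0,[0.004,0.017,0],[0,0,0]]

```text
time: 12.58
tool_pos: [0.69, -0.0015, 0.061]
ee_rot: [3.141, 0.0, 1.481]
wrist_force: [-1.0, -0.1, 0.9]
width: 0.0005
finger_force: 0.5
```

```bash
python3 bs.py
```

```text
12.575 [ 0.69001061 -0.00152129  0.06099675] uv 687.3193149771683 60.902456136306554 [-1.04579953 -0.08420657  0.92872809]
15 [310.8 242.2] [712.8 123.4]
14 [293.1 249.1] [712.5  84. ]
15 [282. 253.] [711.4  60.3]
17 [271.2 258.1] [713.4  36. ]
14 [264.  262.6] [717.3  18.7]
15 [257. 264.] [714.    5.9]
```

drive_tool:
  series:
    - [0.0,[0,0.0015,0],[0,0,0]]
    - [0.0,[0,0.003,0],[0,0,0]]
    - [0.0,[0,0.0045,0],[0,0,0]]
    - [0.0,[0,0.0045,0],[0,0,0]]

```text
time: 13.12
tool_pos: [0.6925, -0.0018, 0.0606]
ee_rot: [-3.137, 0.0, 1.481]
wrist_force: [-5.5, 1.4, 2.9]
width: 0.0009
finger_force: 3.2
```

```bash
python3 bs.py
```

```text
13.125 [ 0.69251446 -0.00181382  0.0606076 ] uv 689.839368227193 60.83762124531197 [-5.49045565  1.44792922  2.94076489]
16 [310.8 242.3] [713.1 123.2]
15 [293.3 249.1] [712.7  84.3]
18 [282.3 253.6] [713.1  59.9]
17 [271.2 258.1] [713.4  36. ]
14 [264.  262.6] [717.3  18.7]
15 [257. 264.] [714.    5.9]
```

drive_tool:
  series:
    - [0.0,[0,-0.012,0],[0,0,0]]
    - [0.0,[0,-0.02,-0.05],[0,0,0]]
    - [0.04,[-0.03,-0.04,-0.1],[0,0,-0.18]]
    - [0.04,[-0.09,-0.067,-0.11],[0,0,-0.36]]
    - [0.04,[-0.152,-0.067,-0.11],[0,0,-0.54]]

```text
time: 13.8
tool_pos: [0.6142, -0.144, 0.1738]
ee_rot: [3.137, 0.004, 2.027]
wrist_force: [0.5, -0.2, 0.1]
width: 0.0268
finger_force: 0.0
```

drive_tool:
  series:
    - [0.04,[0,0,0],[0,0,-0.18]]
    - [0.04,[0,0,0],[0,0,-0.36]]
    - [0.04,[0,0,0],[0,0,-0.54]]
    - [0.04,[0,0,0],[0,0,-0.72]]
    - [0.04,[0,0,0],[0,0,-0.9]]

```text
time: 14.42
tool_pos: [0.6145, -0.1435, 0.1709]
ee_rot: [-3.141, 0.002, 2.925]
wrist_force: [-0.3, 1.1, -0.6]
width: 0.0402
finger_force: 0.0
```

```bash
python3 - <<'E'
from h import *
o=robot.get_obs();print(o['time'],o['tool_pos'],o['ee_rot'],o['joint_positions'],o['width'])
go(.612,-.147,.15,219)
E
python3 bs.py
```

```text
14.425 [ 0.61448211 -0.14345591  0.17086654] [-3.14137621e+00  1.51209955e-03  2.92475194e+00] [-3.19137674e-01  2.83583793e-01  1.26020244e+00 -6.09150655e-05
  1.59628012e+00 -1.67309472e+00] 0.040248647660955206
shift [0.0017, -0.004, 0.0209] turn [-0.0009, 0.0013, -0.8975]
14.425 [ 0.61448211 -0.14345591  0.17086654] uv 624.9397031403787 -87.28248110168717 [-0.29789645  1.08112768 -0.6212863 ]
17 [310.9 242.4] [713.4 123.2]
16 [293.3 249.2] [713.   84.1]
19 [282.4 253.6] [713.2  60.2]
18 [271.2 258.2] [713.7  35.9]
14 [264.  262.6] [717.3  18.7]
17 [256.9 263.8] [713.4   6.1]
```

drive_tool:
  series:
    - [0.04,[0.001,-0.002,0],[0,0,-0.17]]
    - [0.04,[0.002,-0.004,0],[0,0,-0.34]]
    - [0.04,[0.002,-0.004,0],[0,0,-0.51]]
    - [0.04,[0.002,-0.004,0.01],[0,0,-0.68]]
    - [0.04,[0.002,-0.004,0.02],[0,0,-0.79]]

```text
time: 15.1
tool_pos: [0.6118, -0.1469, 0.1508]
ee_rot: [-3.14, 0.001, -2.573]
wrist_force: [-0.9, -0.2, 0.2]
width: 0.04
finger_force: 0.0
```

Run:
```python
from h import *
im,c=save('wrist','w6.png')
o=robot.get_obs();print(o['time'],o['tool_pos'],np.degrees(o['ee_rot']),o['joint_positions'][5])
go(.612,-.147,.083,213)
print(proj(c,[.612,-.147,.092]),proj(c,[.612,-.147,.05]), proj(c,o['tool_pos']))
```

```text
15.15 [ 0.61093908 -0.14660746  0.14888456] [ 1.79933462e+02 -5.52790910e-02 -1.47297461e+02] -2.467273722440658
shift [-0.0007, -0.001, 0.0659] turn [0.0012, -0.001, -0.0052]
(np.float64(276.4695578347482), np.float64(229.19221341954653)) (np.float64(276.4855519326578), np.float64(211.68786130193206)) (np.float64(278.18571626903355), np.float64(264.9659362193794))
```

View pics/w6.png

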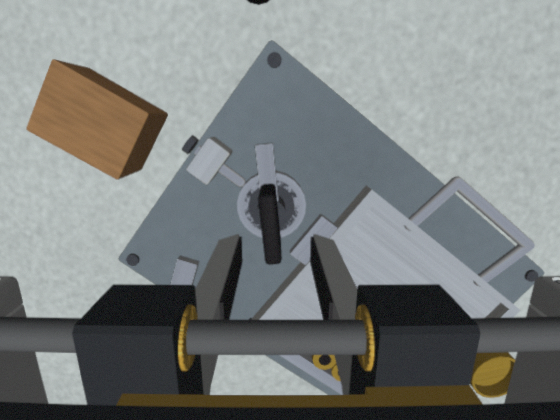

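drive_tool:
  series:
    - [0.04,[0.002,-0.004,0.03],[0,0,0]]
    - [0.04,[0.002,-0.004,0.066],[0,0,0]]
    - [0.0,[0.002,-0.004,0.066],[0,0,0]]
    - [0.0,[0.002,-0.004,0.066],[0,0,0]]
    - [0.0,[0.002,-0.004,0.066],[0,0,0]]

```text
time: 15.78
tool_pos: [0.6133, -0.1516, 0.0874]
ee_rot: [-3.139, 0.003, -2.575]
wrist_force: [-2.4, 5.8, 1.9]
width: 0.0137
finger_force: 3.3
```

drive_tool:
  series:
    - [0.0,[0,0,0],[0,0,0]]
    - [0.0,[0,0,0],[0,0,0.1]]
    - [0.0,[0,0,0],[0,0,0.24]]
    - [0.0,[0,0,0],[0,0,0.4]]
    - [0.0,[0,0,0],[0,0,0.56]]

```text
time: 16.4
tool_pos: [0.6127, -0.1501, 0.0873]
ee_rot: [3.14, 0.002, -3.139]
wrist_force: [-1.7, 4.7, 6.6]
width: 0.0117
finger_force: 29.9
```

Run:
```python
from h import *
o=robot.get_obs();print({k:np.round(o[k],3) for k in('time','tool_pos','wrist_force','wrist_torque','width','finger_force')},np.degrees(o['ee_rot']))
```

```text
{'time': np.float64(16.4), 'tool_pos': array([ 0.613, -0.15 ,  0.087]), 'wrist_force': array([-1.747,  4.689,  6.555]), 'wrist_torque': array([0.795, 0.316, 0.16 ]), 'width': np.float64(0.012), 'finger_force': np.float64(29.862)} [ 1.79915731e+02  1.26393648e-01 -1.79835367e+02]
```

drive_tool:
  series:
    - [0.0,[0,0,0],[0,0,0.17]]
    - [0.0,[0,0,0],[0,0,0.34]]
    - [0.0,[0,0,0],[0,0,0.51]]
    - [0.0,[0,0,0],[0,0,0.68]]
    - [0.0,[0,0,0],[0,0,0.85]]

```text
time: 17.02
tool_pos: [0.6135, -0.1484, 0.0873]
ee_rot: [3.136, -0.001, 2.295]
wrist_force: [-0.2, 7.9, 5.0]
width: 0.0114
finger_force: 29.9
```

drive_tool:
  series:
    - [0.0,[0,0,0],[0,0,0.12]]
    - [0.0,[0,0,0],[0,0,0.24]]
    - [0.0,[0,0,0],[0,0,0.34]]
    - [0.0,[0,0,0],[0,0,0.42]]
    - [0.0,[0,0,0],[0,0,0.5]]

```text
time: 17.65
tool_pos: [0.6144, -0.1479, 0.0873]
ee_rot: [3.135, -0.003, 1.798]
wrist_force: [2.2, 8.0, 4.2]
width: 0.0121
finger_force: 30.0
```

Run:
```python
from h import *
o=robot.get_obs();print({k:np.round(o[k],3) for k in('time','tool_pos','wrist_force','wrist_torque','width','finger_force')},np.degrees(o['ee_rot']))
im,c=save('scene','s7.png')
cv2.imwrite('pics/c7.png',cv2.resize(im[190:290,130:250],None,fx=4,fy=4,interpolation=cv2.INTER_CUBIC)[:,:,::-1])
```

```text
{'time': np.float64(17.65), 'tool_pos': array([ 0.614, -0.148,  0.087]), 'wrist_force': array([2.204, 7.995, 4.235]), 'wrist_torque': array([ 1.257, -0.31 ,  0.118]), 'width': np.float64(0.012), 'finger_force': np.float64(29.978)} [179.60528201  -0.18744591 103.03708284]
```

drive_tool:
  series:
    - [0.0,[0,0,0],[0,0,0.05]]
    - [0.0,[0,0,0],[0,0,0.1]]
    - [0.0,[0,0,0],[0,0,0.15]]
    - [0.0,[0,0,0],[0,0,0.2]]

```text
time: 18.2
tool_pos: [0.6148, -0.1479, 0.0873]
ee_rot: [3.135, -0.005, 1.599]
wrist_force: [3.9, 8.4, 3.7]
width: 0.012
finger_force: 30.0
```

```bash
cat > k.py <<'E'
from h import *
o=robot.get_obs();print({k:np.round(o[k],3) for k in('time','tool_pos','wrist_force','wrist_torque')},np.degrees(o['ee_rot']))
im,c=save('scene','s8.png'); a=cv2.imread('pics/s0c.png')
g=cv2.cvtColor(im,cv2.COLOR_RGB2GRAY)[270:290,135:155]; m=(g<55); ys,xs=np.nonzero(m); print('collar',len(xs),xs.mean()+135,ys.mean()+270)
for n in('s0c',):
    g=cv2.cvtColor(cv2.imread('pics/scene0.png'),cv2.COLOR_BGR2GRAY)[270:290,135:155]; m=(g<55); ys,xs=np.nonzero(m); print('start collar',len(xs),xs.mean()+135,ys.mean()+270)
E
python3 k.py
```

```text
{'time': np.float64(18.2), 'tool_pos': array([ 0.615, -0.148,  0.087]), 'wrist_force': array([3.87 , 8.371, 3.653]), 'wrist_torque': array([ 1.257, -0.426,  0.057])} [179.59533024  -0.25961799  91.6223796 ]
collar 34 146.5 279.97058823529414
start collar 37 145.97297297297297 280.4594594594595
```

Turned 2.24 rad so far; the pin is not in yet, so I go on.

drive_tool:
  series:
    - [0.0,[0,0,0],[0,0,0.05]]
    - [0.0,[0,0,0],[0,0,0.1]]
    - [0.0,[0,0,0],[0,0,0.15]]
    - [0.0,[0,0,0],[0,0,0.2]]

```text
time: 18.75
tool_pos: [0.6153, -0.148, 0.0873]
ee_rot: [3.134, -0.006, 1.4]
wrist_force: [5.3, 8.2, 2.8]
width: 0.0119
finger_force: 30.1
```

```bash
python3 k.py
```

```text
{'time': np.float64(18.75), 'tool_pos': array([ 0.615, -0.148,  0.087]), 'wrist_force': array([5.266, 8.229, 2.831]), 'wrist_torque': array([ 1.194, -0.656,  0.438])} [179.58537994  -0.33197375  80.20523126]
collar 39 148.46153846153845 279.4871794871795
start collar 37 145.97297297297297 280.4594594594595
```

drive_tool:
  series:
    - [0.0,[0,0,0],[0,0,0.04]]
    - [0.0,[0,0,0],[0,0,0.04]]

```text
time: 19.05
tool_pos: [0.6154, -0.148, 0.0873]
ee_rot: [3.134, -0.006, 1.362]
wrist_force: [4.4, 8.7, 3.3]
width: 0.0123
finger_force: 30.7
```

```bash
python3 k.py
```

```text
{'time': np.float64(19.05), 'tool_pos': array([ 0.615, -0.148,  0.087]), 'wrist_force': array([4.352, 8.711, 3.312]), 'wrist_torque': array([ 1.264, -0.786,  0.585])} [179.58770393  -0.34011422  78.04868683]
collar 38 148.44736842105263 279.2631578947368
start collar 37 145.97297297297297 280.4594594594595
```

Torque keeps rising and the collar has moved in: the pin blocks. I back off the twist a little, release, rise and retreat.

drive_tool:
  series:
    - [0.0,[0,0,0],[0,0,-0.05]]
    - [0.03,[0,0,0],[0,0,-0.05]]
    - [0.04,[0,0,0],[0,0,-0.05]]
    - [0.04,[0,0,0],[0,0,-0.05]]
    - [0.04,[0,0,-0.05],[0,0,-0.05]]

```text
time: 19.73
tool_pos: [0.6087, -0.1507, 0.1294]
ee_rot: [-3.129, -0.002, 1.408]
wrist_force: [0.6, -0.1, 0.3]
width: 0.0397
finger_force: 0.0
```

drive_tool:
  series:
    - [0.04,[0,0,-0.06],[0,0,0]]
    - [0.04,[0,-0.06,-0.1],[0,0,0]]
    - [0.04,[0,-0.12,-0.1],[0,0,0]]
    - [0.04,[0,-0.18,-0.1],[0,0,0]]
    - [0.04,[0,-0.24,-0.1],[0,0,0]]

```text
time: 20.35
tool_pos: [0.3739, -0.1127, 0.235]
ee_rot: [3.141, 0.001, 1.408]
wrist_force: [-0.6, -0.1, 0.6]
width: 0.0401
finger_force: 0.0
```

```bash
python3 k.py; python3 bs.py
python3 - <<'E'
from h import *
im,c=save('top','t9.png');im2,_=save('scene','s9.png')
a=cv2.resize(im[125:250,255:445],(500,329),interpolation=cv2.INTER_CUBIC);b=cv2.resize(im2[210:300,130:210],(292,329),interpolation=cv2.INTER_CUBIC)
cv2.imwrite('pics/c9.png',np.hstack([a,b])[:,:,::-1])
E
```

```text
{'time': np.float64(20.35), 'tool_pos': array([ 0.374, -0.113,  0.235]), 'wrist_force': array([-0.636, -0.108,  0.63 ]), 'wrist_torque': array([-0.046, -0.042, -0.016])} [1.79968821e+02 4.81252139e-02 8.06824089e+01]
collar 49 148.75510204081633 279.40816326530614
start collar 37 145.97297297297297 280.4594594594595
20.4 [ 0.3667865  -0.11034071  0.23387746] uv 375.2640374354504 -76.70928480222581 [-3.41345394  3.53517098 -2.082868  ]
17 [310.9 242.4] [713.4 123.2]
18 [293.5 249.3] [713.5  84.2]
20 [282.5 253.5] [713.1  60.4]
18 [271.2 258.2] [713.7  35.9]
16 [264.2 262.8] [717.8  18.9]
19 [256.9 263.8] [713.5   6.1]
```

View pics/c9.png

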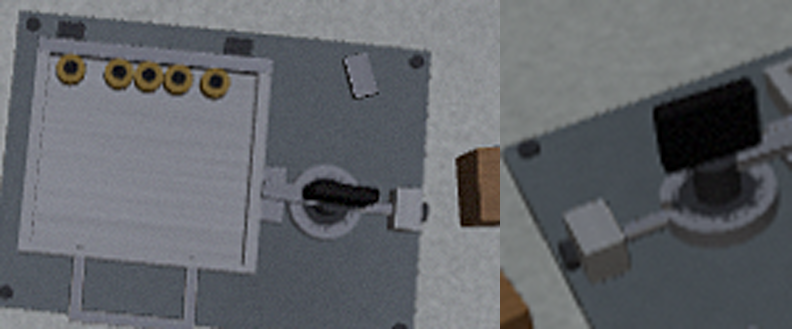

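The picture shows the five bushings in one row along the fence (70,68 to 215,82). The claw lies over the lug (275,185), and the collar is close in against the guide block (425,212).

```bash
python3 -c "
from bench import robot
print(robot.close_job())"
```

```text
the job is handed in; nothing more can be done
None
```

The job is handed in at about 20 s: all five bushings stand in one row against the fence, the tray lies flat, and the knob is turned about 2.4 rad with its pin dropped into the notch, locking the tray.

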